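# Press the picture blocks in the sliding-bed mounting press

### The arm

A 6-joint arm with a two-finger parallel gripper is mounted at the origin on the work surface. World frame = base frame: x ahead of the robot, y to its left, z up, the work surface at z = 0. Lengths are in m, angles in degrees, forces in N, time in s.
With the tool pointing down it reaches from about 0.325 to 0.85 m from the base axis. Payload 15.5 kg.
Tool frame: the origin (TCP) lies midway between the tips of the shut fingers; the grasp point (between the pads) lies 19 mm behind it; y points along the fingers, x is the direction in which the jaws open and shut, and the axes are right-handed (so a half turn about y gives the same grasp; the last joint's range is limited). The gripper opens to 91 mm and grips with 3 to 60 N. Pads are 32 mm wide; open, the fingers measure 118 mm over their backs; the gripper's body (76 mm by 178 mm) begins 60 mm behind the grasp point.
Start: joints at [-72.966, 28.281, 77.091, -0, 74.628, -5.472], TCP at [0.239, -0.577, 0.214] pointing down, gripper open.
Joint ranges: [-166.48, 166.48], [-47.26, 123.95], [12.59, 153.08], [-70.14, 250.14], [6.76, 159.57], [-176.63, 176.63]. Speed limits (degrees/s): [108.29, 108.29, 147.25, 172.46, 172.46, 172.46].

### API

Orientations are given as a 3x3 rotation matrix whose columns are the frame's x, y, z axes.
In Python, from bench import ctrl gives the robot as it stands. The module is installed in compiled form; this text tells all that it offers. Calls block until the motion is done:
- ctrl.goto(position, orientation): joint-space move of the TCP to a pose.
- ctrl.move_l(position, vel=0.15, ori=None, contact_N=None): straight line of the TCP; ori=None keeps the orientation; vel is the mean speed in m/s. With contact_N (N) it stops when the force on the tool has changed by that much, and returns True; else False.
- ctrl.movej(angles): joint-space move.
- ctrl.command_gripper(opening): opening from 0.0 (shut) to 1.0 (fully open); the grip force is fixed at half the most; returns when the fingers have stopped.
- ctrl.sleep(seconds).
- ctrl.ik(position, orientation): joint angles nearest the present ones, or None.
- ctrl.read_camera(name): name is "scene" or "side" or "wrist"; returns the picture (480x640x3 uint8, blue, green, red); there is no depth.
- ctrl.camera_params(name): a dict with "fx", "fy", "cx", "cy" (pixels), "D" ([k1, k2, p1, p2, k3] as OpenCV has them; the pictures are not rectified), "pose" (4x4, takes a point from camera to world coordinates); the wrist camera has in their place "T_tool_cam" (4x4, takes a point from camera to tool coordinates, whose origin is the TCP and whose axes are the tool frame's). Camera axes: x right, y up, looking along -z (the intrinsics and any distortion apply to the point x, -y, -z); pixel columns grow to the right and rows downward; lengths in m; the calibration is good to about 2 mm. A picture is of the moment at which its call begins: read the wrist's pose just before it. camera_params takes no time and is no camera call.
A pose or a line that the arm cannot do raises ctrl.MotionError and nothing moves.
- ctrl.sign_off(): hands the job in, once; it reports no verdict.
Readings, each from a call of its own:
- ctrl.current_t(): time.
- ctrl.current_q(): joint angles.
- ctrl.current_dq(): joint speeds.
- ctrl.current_effort(): joint torques, N m.
- ctrl.current_tool_pos(): TCP position.
- ctrl.current_eef_rot(): TCP orientation.
- ctrl.current_contact_force(): force on the tool from outside, world axes, zero at the start.
- ctrl.current_wrist_torque(): the same for the moment, N m.
- ctrl.current_grip_width(): opening from 0.0 (shut) to 1.0 (fully open).
Only numpy, scipy, OpenCV 4.12 (cv2) and the standard library are available. Lean on these libraries where they do the work, as an engineer would, in place of code of your own. Each camera call takes 0.05 s, during which the arm holds its last target.

### The job

Lay every picture block that is on the desk flat and picture up on the sliding bed of the press, wholly on the bed (draw it clear of the press head as needed; painted outlines suggest the places), and slide the bed in until its green mark lines up with the green mark on the press head. Pull the red-handled lever all the way down, hold it there for a second and ease it slowly back up. Then draw the bed fully out, lay all the blocks flat and picture up on the floor of the wooden tray, and leave the other things on the desk where they are.

Things in the scene. Friction and masses are not known exactly. Their poses are not given: they have to be found in the camera images.
- bed (a joint): The sliding bed's travel, m: 0 = fully out at the open end (end stop, away from the press head), grows as it moves in under the head (along -y of press), end stop 0.32 (past the mark). It stays where it is left; about 2 N of friction, and 0.4 N more at 0.1 m/s. Blocks ride on it by friction alone.
- bed_grip (a point): Centre of the bed's black upright grip, 26 mm (across the track) by 22 mm (along it), 45 to 75 mm above the desk; this point is at 69 mm. It stands 57 mm outside the bed's robot-side edge, near the bed's open end, on a flat arm (37 to 47 mm above the desk). Axes as press.
- place0 (a point): Centre of the painted outline nearest the press head, on the bed's top face. Axes as press; the three outlines, 72 mm apart, run along y. A block's 56 mm side goes across the track (x), its 64 mm side along it (y); either way round will do.
- place1 (a point): The middle outline, at the bed's centre. The bed is an aluminium plate 110 mm (x, across the track) by 260 mm (y, along it), its top 48 mm above the desk; a lip 10 mm high and 6 mm thick runs across each end, the long sides are open.
- press: The blue press head, a fixed open frame. Origin on the desk under its middle; x points away from the robot, y along the track to the open end, z up. Posts at x 90 to 125 mm, y 95 to 125 mm either side, carry arms that reach to x -60 mm, 132 to 174 mm above the desk, joined by a front bar (x -60 to -30 mm, all of y -125 to 125 mm) that bears a green mark, and a rear bar.
- platen: The clear plate under the press head, 100 mm (x) by 250 mm (y), 12 mm thick, that the lever drives down. Origin: centre of its underside, 103 mm above the desk when the lever is up, 76 mm (the tops of blocks on the bed) when it is fully down. Axes as press.
- base: The fixed grey base of the press with the track, 26 mm high, 200 mm across (x -70 to +130 mm) and 610 mm long (y -335 to +275 mm). Origin on the desk; axes as press.
- lever (a joint): The press lever's angle, rad: 0 = up at rest, 0.9 = fully down at its stop. A spring drives it back up: about 2 N at the handle at rest, 11 N fully down, plus 0.3 N for each 0.1 rad/s of damping. Let go when down, it flies up. It turns about the y axis of press through lever_hinge; the handle comes down and towards the robot (-x).
- lever_grip (a point): Middle of the lever's red handle: a round bar 24 mm thick, 90 mm long, along y of press; the lever arm (14 mm rod) joins it near its +y end, 45 mm from this point; the -y end is free. 170 mm from the hinge axis; 291 mm above the desk at rest (arm sloping up 0.95 rad from level towards the robot), 161 mm fully down (0.05 rad). Turns with the lever.
- place2 (a point): The outline nearest the open end, as place0.
- bed_mark (a point): The bed's green mark: middle of the bed's robot-side edge, on the top face. Moves with the bed.
- press_mark (a point): The point below the press head's green mark, at the height of the bed's top face: where bed_mark must stand.
- lever_hinge (a point): A point on the lever's hinge axis, 153 mm above the desk, at the lever arm's y (45 mm further towards +y of press than lever_grip). Fixed to the press, axes as press.
- tray: The fixed open wooden tray: outside 250 mm (its x) by 140 mm (its y) by 22 mm high, walls and floor 5 mm. Origin: centre of the underside; three blocks lie in it side by side along its x, 72 mm apart.
- block_sea: A beech block 56 mm (its own x) by 64 mm (its own y) by 28 mm high, 80 to 170 g, that starts lying flat on the desk with its picture up: light blue over dark blue with a white dot. Origin: centre of the underside; z up out of the picture. Two or three blocks are present; an absent one reads None.
- block_field: A beech block 56 mm (its own x) by 64 mm (its own y) by 28 mm high, 80 to 170 g, that starts lying flat on the desk with its picture up: sand over green with a red dot. Origin: centre of the underside; z up out of the picture. Two or three blocks are present; an absent one reads None.
- block_dusk: A beech block 56 mm (its own x) by 64 mm (its own y) by 28 mm high, 80 to 170 g, that starts lying flat on the desk with its picture up: violet over near-black with a yellow dot. Origin: centre of the underside; z up out of the picture. Two or three blocks are present; an absent one reads None.
- glue: Bystander: white glue bottle, 56 mm across, 130 mm high. Origin: centre of the underside.
- mug: Bystander: white mug, 80 mm across, 90 mm high, handle at its +y. Origin: centre of the underside.
- tape: Bystander: yellow tape roll lying flat, 90 mm across, 24 mm high. Origin: centre of the underside.
- eraser: Bystander: white eraser 30 x 60 x 16 mm. Origin: centre of the underside.
- stapler: Bystander: grey and black stapler 140 mm (x) x 34 x 42 mm. Origin: centre of the underside.
- notebook: Bystander: blue notebook 150 (x) x 210 x 18 mm. Origin: centre of the underside.
- pencup: Bystander: terracotta pen cup, 72 mm across, 100 mm high. Origin: centre of the underside.

How it is judged:
By the outcome, as a careful person would: the job done as asked, in the order asked, and still so for the second after the job is handed in, with the robot touching nothing.
Of block_sea, block_field, block_dusk only 2 to 3 are there at a start; the rules pass over those that are not, and their reading is None.
At some moment in a run one of block_sea, block_field, block_dusk may be knocked a few centimetres aside while the robot is not near it.
It also fails if it takes over 210 s, if anything falls off the work surface, if the arm or the gripper's body presses on something with over 40 N, if the wrist force passes 120 N, or if a joint passes its speed limit or range.

## Working session

There is one attempt and no reset: what is moved stays moved. The work goes in short steps, each a Python script; the robot and the scene stay as the last script left them, time stands still between calls to the robot, and variables do not carry over. Pictures are saved under pics/ and viewed, and the job is handed in when it is done.

```bash
ls; mkdir -p pics; python3 - <<'E'
from bench import ctrl
import cv2
print(ctrl.current_t(), ctrl.current_tool_pos(), ctrl.current_eef_rot(), ctrl.current_grip_width())
for n in ["scene","side","wrist"]:
    cv2.imwrite(f"pics/{n}0.png", ctrl.read_camera(n)); print(n, ctrl.camera_params(n))
E
```

```text
pics
0.0 [ 0.23912489 -0.5770181   0.21333039] [[ 3.82803185e-01 -3.86857374e-04  9.23829839e-01]
 [-9.23829114e-01  1.16076150e-03  3.82803371e-01]
 [-1.22043642e-03 -9.99999251e-01  8.69530963e-05]] 0.9964734796044703
scene {'fx': 525.6585846134692, 'fy': 525.6585846134692, 'cx': 319.681173620619, 'cy': 232.95408286416776, 'D': array([-0.13462425,  0.        ,  0.        ,  0.        ,  0.        ]), 'pose': array([[ 0.39759909, -0.73963202,  0.54300962,  1.22860018],
       [ 0.91755618,  0.31897001, -0.23737898, -0.34842155],
       [ 0.00236931,  0.5926235 ,  0.80547612,  1.2391671 ],
       [ 0.        ,  0.        ,  0.        ,  1.        ]])}
side {'fx': 506.4615907033261, 'fy': 506.4615907033261, 'cx': 315.5813568116298, 'cy': 241.77728987764831, 'D': array([-0.05260237,  0.        ,  0.        ,  0.        ,  0.        ]), 'pose': array([[-9.26383593e-01,  2.05938628e-01, -3.15281971e-01,
         1.22850650e-01],
       [-3.76580431e-01, -5.04856612e-01,  7.76728383e-01,
         8.88249752e-01],
       [ 7.86189772e-04,  8.38277450e-01,  5.45243339e-01,
         8.45313288e-01],
       [ 0.00000000e+00,  0.00000000e+00,  0.00000000e+00,
         1.00000000e+00]])}
wrist {'fx': 336.3043939406917, 'fy': 336.3043939406917, 'cx': 310.3037025042421, 'cy': 244.1188704237492, 'D': array([-0.04861561,  0.        ,  0.        ,  0.        ,  0.        ]), 'T_tool_cam': array([[ 9.99999722e-01,  6.18766274e-04, -4.16494491e-04,
        -5.01199841e-04],
       [-5.76702377e-04,  2.87290654e-01, -9.57843279e-01,
        -1.71350823e-01],
       [-4.73026143e-04,  9.57843253e-01,  2.87290931e-01,
         8.17560880e-02],
       [ 0.00000000e+00,  0.00000000e+00,  0.00000000e+00,
         1.00000000e+00]])}
```

View pics/scene0.png

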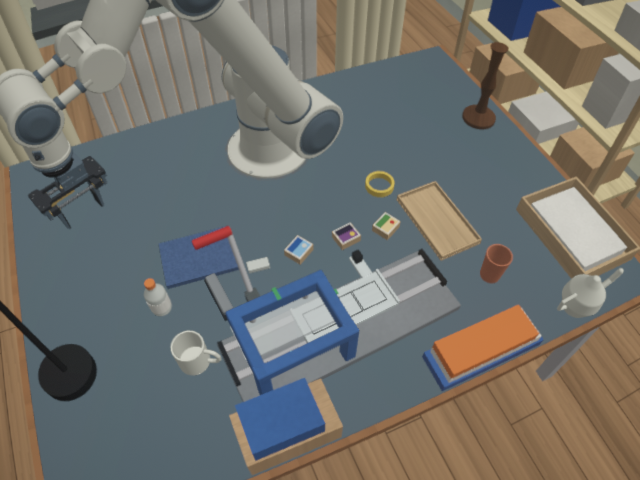

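View pics/side0.png

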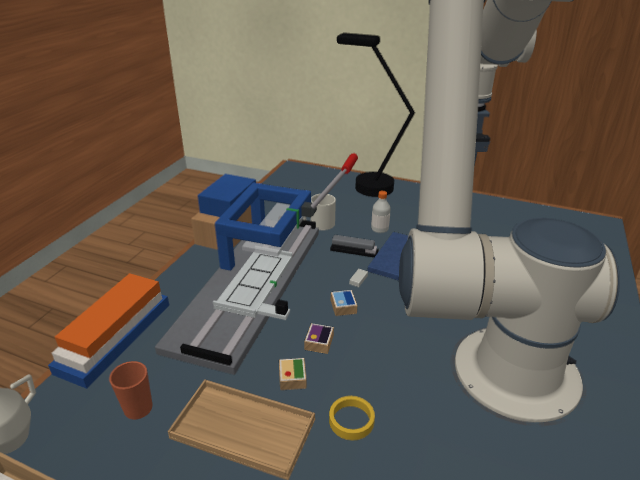

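View pics/wrist0.png

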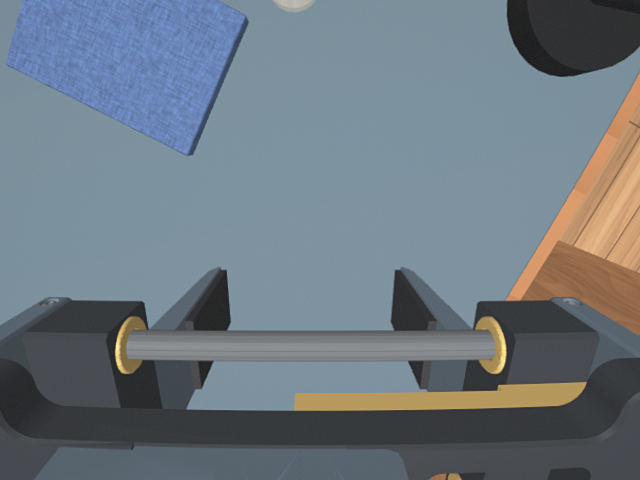

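The scene and side views show three blocks: sea at (299,248), dusk (346,234) and field (386,224). The tray is at (440,218), the press at (292,330), the bed's black grip at (357,257) and the red handle at (212,238). Next I'll measure from zoomed crops.

```bash
cat > h.py <<'E'
import numpy as np, cv2
from bench import ctrl
def pix2ray(name,uv,cam=None,pose=None):
    p=cam or ctrl.camera_params(name)
    K=np.array([[p['fx'],0,p['cx']],[0,p['fy'],p['cy']],[0,0,1]])
    T=p['pose'] if 'pose' in p else pose@p['T_tool_cam']
    n=cv2.undistortPoints(np.array(uv,float).reshape(-1,1,2),K,p['D']).reshape(-1,2)
    d=np.c_[n[:,0],-n[:,1],-np.ones(len(n))]@T[:3,:3].T
    return T[:3,3],d
def onz(name,uv,z,pose=None):
    o,d=pix2ray(name,uv,pose=pose)
    return o+d*((z-o[2])/d[:,2])[:,None]
def proj(name,P,pose=None):
    p=ctrl.camera_params(name)
    K=np.array([[p['fx'],0,p['cx']],[0,p['fy'],p['cy']],[0,0,1]])
    T=p['pose'] if 'pose' in p else pose@p['T_tool_cam']
    X=(np.atleast_2d(P)-T[:3,3])@T[:3,:3]
    return cv2.projectPoints((X*[1,-1,-1]).reshape(-1,1,3),np.zeros(3),np.zeros(3),K,p['D'])[0].reshape(-1,2)
def tpose():
    T=np.eye(4);T[:3,:3]=ctrl.current_eef_rot();T[:3,3]=ctrl.current_tool_pos();return T
def tri(uvs):
    A=np.zeros((3,3));b=np.zeros(3)
    for n,uv in uvs:
        o,d=pix2ray(n,uv);d=d[0]/np.linalg.norm(d[0]);M=np.eye(3)-np.outer(d,d);A+=M;b+=M@o
    return np.linalg.solve(A,b)
def down(yaw):
    # tool y = down; tool x (jaw direction) at yaw deg in world
    a=np.radians(yaw);x=np.array([np.cos(a),np.sin(a),0]);y=np.array([0,0,-1.])
    return np.c_[x,y,np.cross(x,y)]
def snap(name,f):
    im=ctrl.read_camera(name);cv2.imwrite('pics/'+f,im);return im
def crop(im,x,y,w,h,s,f):
    cv2.imwrite('pics/'+f,cv2.resize(im[y:y+h,x:x+w],None,fx=s,fy=s,interpolation=cv2.INTER_CUBIC))
E
python3 - <<'E'
from h import *
a=cv2.imread('pics/scene0.png');b=cv2.imread('pics/side0.png')
crop(a,180,170,310,230,2.5,'sc1.png');crop(b,160,170,300,230,2.6,'sd1.png')
E
```

```text
(no output)
```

View pics/sc1.png

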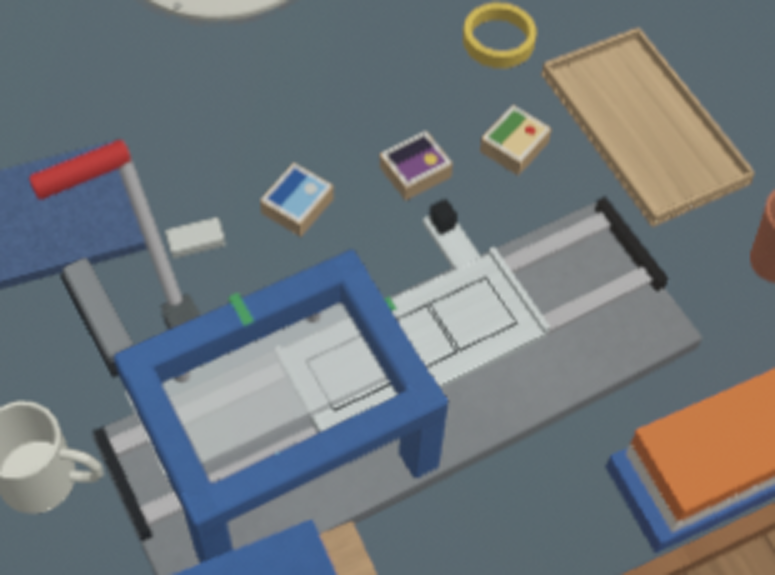

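View pics/sd1.png

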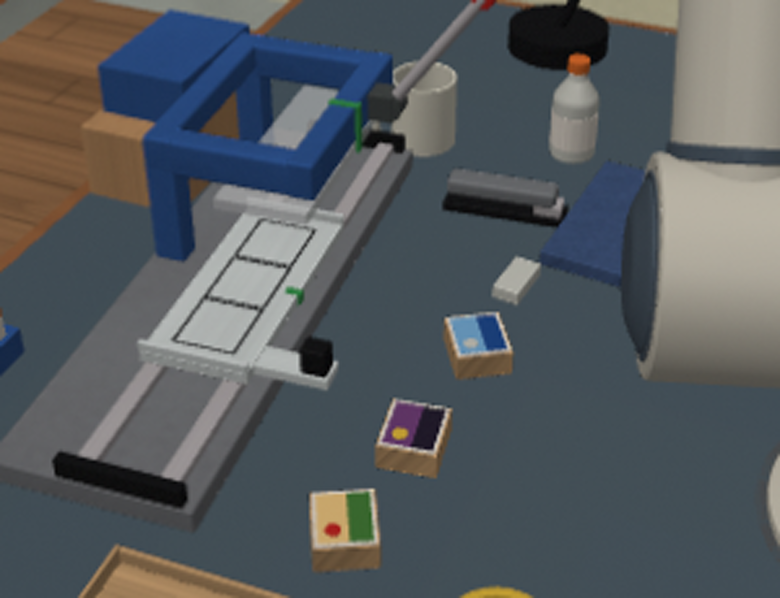

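```bash
python3 - <<'E'
from h import *
S=lambda *p:[(x/2.5+180,y/2.5+170) for x,y in p]
D=lambda *p:[(x/2.6+160,y/2.6+170) for x,y in p]
np.set_printoptions(precision=4,suppress=True)
print('frame top scene',onz('scene',S((351,250),(117,354),(446,402),(205,523)),.174))
print('frame top side',onz('side',D((392,54),(320,168),(146,137),(247,36)),.174))
print('front bar bottom +y side',onz('side',D((317,198)),.132))
print('base corner side z.026',onz('side',D((190,522),(0,468),(412,152)),.026), 'z0',onz('side',D((193,530)),0))
print('base corner scene', onz('scene',S((697,337)),.026))
print('bedmark',onz('scene',S((389,303)),.048),onz('side',D((300,293)),.048))
print('grip top', tri([('scene',S((444,214))[0]),('side',D((317,357))[0])]))
print('lever ends',[tri([('scene',S(s)[0]),('side',d)]) for s,d in []])
print('outline end', onz('scene',S((489,278),(517,324)),.048), onz('side',D((174,344),(237,352)),.048))
print('tray top scene',onz('scene',S((545,68),(638,30),(751,175),(656,221)),.022))
print('blocks scene', onz('scene',S((297,165),(332,188),(300,223),(262,198)),.028))
print(onz('scene',S((428,132),(452,155),(412,183),(381,157)),.028))
print(onz('scene',S((516,106),(549,132),(520,162),(483,137)),.028))
E
```

```text
frame top scene [[ 0.6122 -0.0767  0.174 ]
 [ 0.6309 -0.3175  0.174 ]
 [ 0.7925 -0.0629  0.174 ]
 [ 0.8137 -0.2985  0.174 ]]
frame top side [[ 0.6253 -0.3123  0.174 ]
 [ 0.5981 -0.0678  0.174 ]
 [ 0.7831 -0.0548  0.174 ]
 [ 0.795  -0.2913  0.174 ]]
front bar bottom +y side [[ 0.6071 -0.0765  0.132 ]]
base corner side z.026 [[ 0.5694  0.2566  0.026 ]
 [ 0.7522  0.2659  0.026 ]
 [ 0.6168 -0.3522  0.026 ]] z0 [[0.5768 0.2434 0.    ]]
base corner scene [[0.7715 0.2522 0.026 ]]
bedmark [[ 0.6149 -0.0342  0.048 ]] [[ 0.6069 -0.0299  0.048 ]]
grip top [0.5437 0.0633 0.0594]
lever ends []
outline end [[0.6293 0.0754 0.048 ]
 [0.6905 0.0769 0.048 ]] [[0.6823 0.0856 0.048 ]
 [0.622  0.0733 0.048 ]]
tray top scene [[0.3785 0.2825 0.022 ]
 [0.3696 0.4203 0.022 ]
 [0.6149 0.4262 0.022 ]
 [0.6252 0.2905 0.022 ]]
blocks scene [[ 0.3984 -0.0504  0.028 ]
 [ 0.4437 -0.0263  0.028 ]
 [ 0.4731 -0.0771  0.028 ]
 [ 0.4252 -0.1036  0.028 ]]
[[0.4148 0.1071 0.028 ]
 [0.4557 0.1181 0.028 ]
 [0.4731 0.0593 0.028 ]
 [0.426  0.0422 0.028 ]]
[[0.421  0.2194 0.028 ]
 [0.4706 0.2369 0.028 ]
 [0.4955 0.1854 0.028 ]
 [0.4466 0.1626 0.028 ]]
```

```bash
python3 - <<'E'
from h import *
np.set_printoptions(precision=4,suppress=True)
for p,y in [((.40,.06,.36),90),((.40,.06,.36),-90),((.5,.06,.36),0)]:
    try: print(y,ctrl.ik(p,down(y)))
    except Exception as e: print(e)
ctrl.goto((.40,.06,.36),down(90))
T=tpose();np.save('T1.npy',T);im=snap('wrist','w1.png');print(ctrl.current_t(),T)
E
```

```text
90 [  0.0573   2.2329  91.1359  -0.      86.6312 -89.9427]
-90 [ 0.0573  2.2329 91.1359 -0.     86.6312 90.0573]
0 [ 0.0458 11.5151 80.1058 -0.     88.3791  0.0458]
2.5917 [[ 0.0014 -0.0003 -1.      0.4002]
 [ 1.     -0.0001  0.0014  0.0596]
 [-0.0001 -1.      0.0003  0.3598]
 [ 0.      0.      0.      1.    ]]
```

View pics/w1.png

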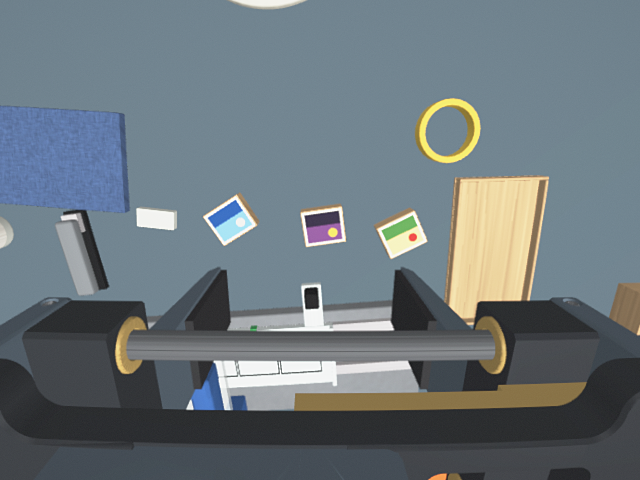

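```bash
python3 - <<'E'
from h import *
np.set_printoptions(precision=4,suppress=True)
ctrl.goto((.50,0.0,.45),down(-90))
T=tpose();np.save('T2.npy',T);im=snap('wrist','w2.png');print(ctrl.current_t(),T)
im=cv2.imread('pics/w1.png'); crop(im,190,180,260,100,3,'w1c.png')
crop(im,200,290,260,110,3,'w1d.png')
E
```

```text
5.3 [[ 0.0006 -0.0001  1.      0.4999]
 [-1.     -0.      0.0006  0.    ]
 [ 0.     -1.     -0.0001  0.45  ]
 [ 0.      0.      0.      1.    ]]
```

View pics/w1c.png

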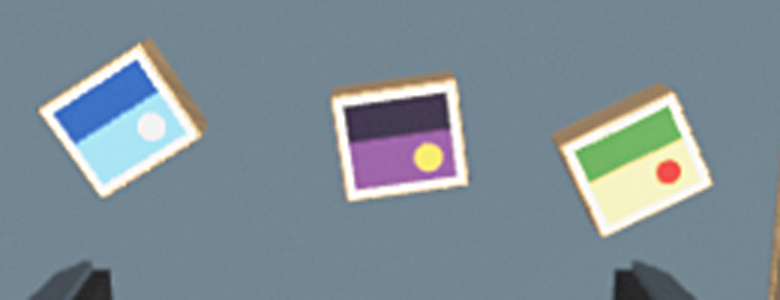

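View pics/w2.png

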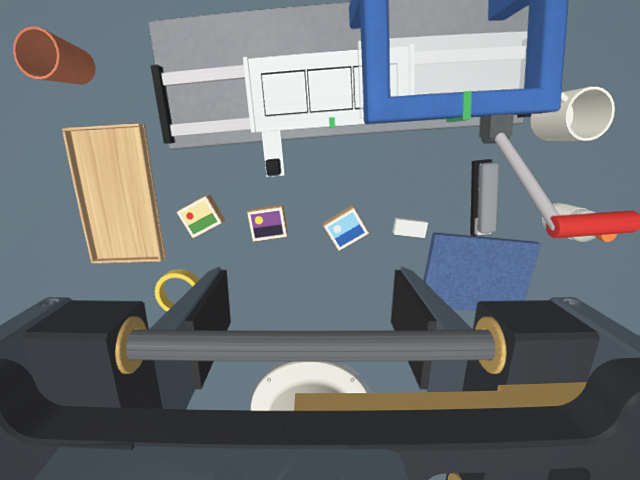

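```bash
cat >> h.py <<'E'
NAMES={'sea':(100,120,(90,130)),'field':0,'dusk':0}
def find_blocks(im,T,z=.028,roi=None,name='wrist',thr=205):
    hsv=cv2.cvtColor(im,cv2.COLOR_BGR2HSV)
    m=((im.min(2)>thr)).astype(np.uint8)
    if roi is not None:
        k=np.zeros_like(m);k[roi[1]:roi[3],roi[0]:roi[2]]=1;m&=k
    out={}
    cs,_=cv2.findContours(m,cv2.RETR_EXTERNAL,cv2.CHAIN_APPROX_NONE)
    for c in cs:
        c=cv2.convexHull(c)
        if cv2.contourArea(c)<300: continue
        P=onz(name,c.reshape(-1,2),z,pose=T)[:,:2]
        r=cv2.minAreaRect((P*1000).astype(np.float32))
        (cx,cy),(w,h),a=r
        mm=np.zeros_like(m);cv2.fillConvexPoly(mm,c,1)
        px=hsv[mm>0]; sat=px[px[:,1]>70]
        if len(sat)<50: continue
        H=np.histogram(sat[:,0],bins=[0,15,35,45,80,90,130,132,175,180])[0]
        n='dusk' if H[7]+0>0.2*len(sat) else ('field' if H[3]>0.15*len(sat) else ('sea' if H[5]>.3*len(sat) else '?'))
        # yaw of the 56 side (short) 
        if w>h: w,h=h,w; a+=90
        out[n]=(cx/1000,cy/1000,(a+90)%180-90,w,h)
    return out
E
python3 - <<'E'
from h import *
np.set_printoptions(precision=4,suppress=True)
for k,roi in (('1',(190,180,450,265)),('2',(170,185,375,255))):
    im=cv2.imread(f'pics/w{k}.png');T=np.load(f'T{k}.npy')
    for thr in (170,200): print(k,thr,find_blocks(im,T,roi=roi,thr=thr))
im=cv2.imread('pics/w2.png')
crop(im,230,0,260,190,3,'w2a.png');crop(im,440,80,200,190,3,'w2b.png');crop(im,50,40,240,230,2.6,'w2c.png')
E
```

```text
1 170 {'field': (0.45472332763671874, 0.20205435180664064, 26.931461334228516, 55.0916748046875, 62.60501480102539), 'dusk': (0.441619384765625, 0.07905638122558593, 8.045967102050781, 54.811031341552734, 62.60441207885742), 'sea': (0.4316466064453125, -0.0646282958984375, 31.68982696533203, 55.05830383300781, 62.50346374511719)}
1 200 {'field': (0.4547099914550781, 0.20195379638671876, 27.124649047851562, 53.7984619140625, 61.450958251953125), 'dusk': (0.44145089721679687, 0.07879718017578125, 8.377348899841309, 54.064090728759766, 61.40806579589844), 'sea': (0.431713134765625, -0.06489524078369141, 31.374441146850586, 53.60912322998047, 61.842552185058594)}
2 170 {'sea': (0.4314256286621094, -0.06415328979492188, 31.797147750854492, 54.694618225097656, 61.97993469238281), 'dusk': (0.44131777954101564, 0.07943707275390625, 8.394770622253418, 54.52835464477539, 61.77385711669922), 'field': (0.4545198059082031, 0.20221269226074218, 26.82447052001953, 54.399169921875, 62.04926681518555)}
2 200 {'sea': (0.43151809692382814, -0.06425505828857422, 31.80246353149414, 52.799949645996094, 61.08163833618164), 'dusk': (0.44165744018554687, 0.07936282348632813, 8.106837272644043, 53.0456657409668, 61.0958251953125), 'field': (0.45454849243164064, 0.20257656860351564, 27.25785255432129, 52.96890640258789, 61.08053970336914)}
```

View pics/w2a.png

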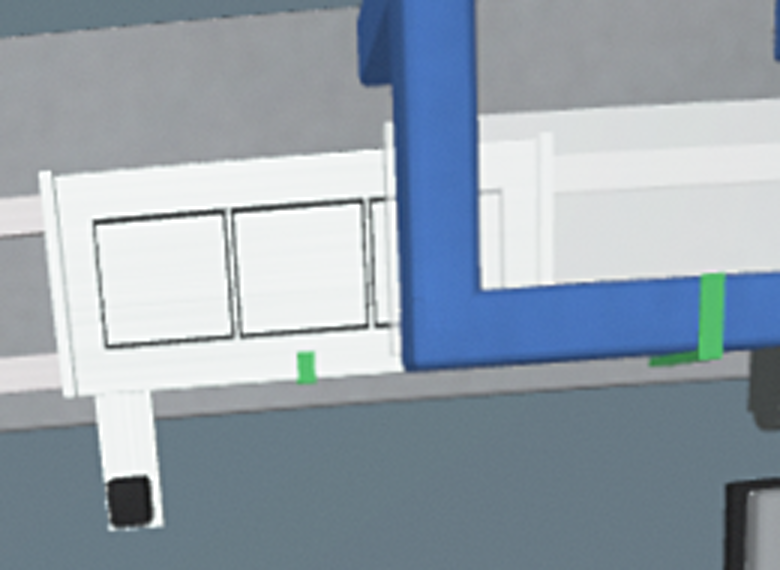

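View pics/w2b.png

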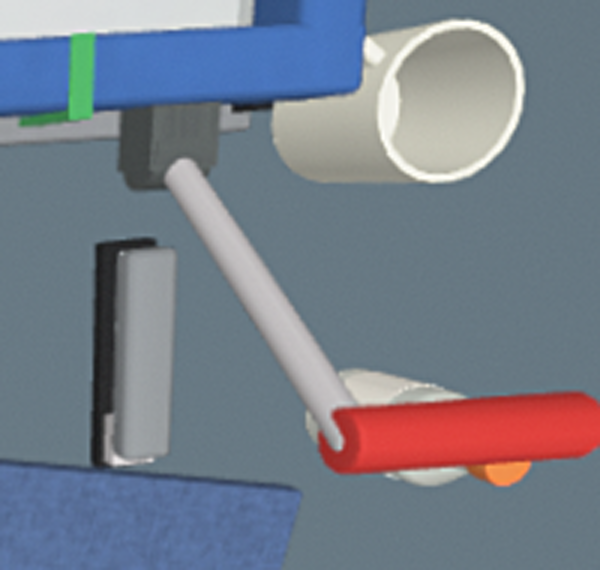

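View pics/w2c.png

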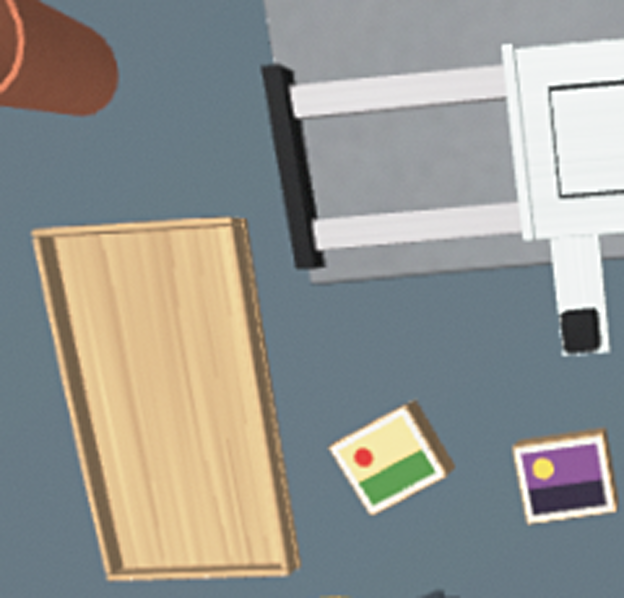

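```bash
python3 - <<'E'
from h import *
np.set_printoptions(precision=4,suppress=True)
T=np.load('T2.npy')
A=lambda *p:[(x/3+230-.33,y/3-.33) for x,y in p]
B=lambda *p:[(x/3+440-.33,y/3+80-.33) for x,y in p]
C=lambda *p:[(x/2.6+50-.3,y/2.6+40-.3) for x,y in p]
f=lambda uv,z: onz('wrist',uv,z,T)
fr=f(A((402,370)),.174);print('frame corner+y top (x-60,y125)',fr, 'corner -y',f(B((362,88)),.174))
print('press mark bar',f(A((700,360),(722,357)),.174), 'top edge', f(A((702,275),(724,274)),.174))
print('bed lip +y corners (z.058)',f(A((40,172),(64,397)),.058),'inner',f(A((54,175),(76,395)),.058))
print('outlines',f(A((94,221),(224,211),(232,336),(107,347)),.048))
print(f(A((234,208),(361,201),(368,327),(241,337)),.048))
print('bed mark',f(A((299,383),(315,381)),.048))
print('grip',f(A((107,480),(150,476),(152,524),(110,527)),.075))
print('base edge +y end corner(z.026)',f(C((311,283)),.026), 'base x- edge',f(A((0,431)),.026),f(B((248,128)),.026))
print('tray outer top',f(C((35,232),(245,218),(297,572),(108,578)),.022))
E
```

```text
frame corner+y top (x-60,y125) [[ 0.607 -0.067  0.174]] corner -y [[ 0.6283 -0.3204  0.174 ]]
press mark bar [[ 0.6124 -0.1936  0.174 ]
 [ 0.6138 -0.2029  0.174 ]] top edge [[ 0.646  -0.1907  0.174 ]
 [ 0.6466 -0.1999  0.174 ]]
bed lip +y corners (z.058) [[0.7099 0.1027 0.058 ]
 [0.5999 0.0952 0.058 ]] inner [[0.7084 0.0956 0.058 ]
 [0.6009 0.0887 0.058 ]]
outlines [[0.6884 0.0774 0.048 ]
 [0.693  0.0096 0.048 ]
 [0.6312 0.0056 0.048 ]
 [0.6258 0.0726 0.048 ]]
[[ 0.6944  0.0044  0.048 ]
 [ 0.698  -0.0615  0.048 ]
 [ 0.636  -0.067   0.048 ]
 [ 0.6307  0.0008  0.048 ]]
bed mark [[ 0.6072 -0.0306  0.048 ]
 [ 0.6083 -0.0392  0.048 ]]
grip [[0.5573 0.0715 0.075 ]
 [0.5593 0.0487 0.075 ]
 [0.5343 0.0482 0.075 ]
 [0.5328 0.0707 0.075 ]]
base edge +y end corner(z.026) [[0.575  0.2432 0.026 ]] base x- edge [[0.5826 0.1379 0.026 ]] [[ 0.6203 -0.3622  0.026 ]]
tray outer top [[0.6112 0.4304 0.022 ]
 [0.6169 0.2845 0.022 ]
 [0.3709 0.279  0.022 ]
 [0.3658 0.4236 0.022 ]]
```

```bash
python3 - <<'E'
from h import *
np.set_printoptions(precision=4,suppress=True)
T=np.load('T2.npy')
B=lambda *p:[(x/3+440-.33,y/3+80-.33) for x,y in p]
f=lambda uv,z: onz('wrist',uv,z,T)
print('handle',f(B((338,440),(590,428)),.291),'hinge',f(B((180,165)),.16))
print('stapler top',f(B((100,240),(175,250),(165,455),(100,465)),.042))
# tri handle from scene/side: red mask centroids
for n in('scene','side'):
    im=cv2.imread(f'pics/{n}0.png');m=((im[...,2]>120)&(im[...,1]<60)&(im[...,0]<60)).astype(np.uint8)
    cs=cv2.findContours(m,0,2)[0];c=max(cs,key=cv2.contourArea);r=cv2.minAreaRect(c);print(n,r)
    print(onz(n,[r[0]],.291), onz(n,cv2.boxPoints(r),.291))
# A/B consistent check of scene/side vs wrist on blocks
for n in('scene','side'): print(n,{k:np.round(v,3) for k,v in find_blocks(cv2.imread(f'pics/{n}0.png'),None,name=n,roi=(280,200,410,400),thr=150).items()})
E
```

```text
handle [[ 0.5017 -0.2506  0.291 ]
 [ 0.5065 -0.345   0.291 ]] hinge [[ 0.5953 -0.2517  0.16  ]]
stapler top [[ 0.5574 -0.2757  0.042 ]
 [ 0.5524 -0.3202  0.042 ]
 [ 0.4319 -0.3327  0.042 ]
 [ 0.4256 -0.2934  0.042 ]]
scene ((212.3103485107422, 239.77586364746094), (3.899601936340332, 38.624629974365234), 68.19859313964844)
[[ 0.5119 -0.2963  0.291 ]] [[ 0.5095 -0.339   0.291 ]
 [ 0.5034 -0.2532  0.291 ]
 [ 0.5143 -0.2533  0.291 ]
 [ 0.5203 -0.3386  0.291 ]]
side ((348.4999694824219, 161.99996948242188), (5.824352264404297, 20.52390480041504), 33.690067291259766)
[[ 0.5087 -0.2942  0.291 ]] [[ 0.514  -0.2451  0.291 ]
 [ 0.5226 -0.3623  0.291 ]
 [ 0.5032 -0.3462  0.291 ]
 [ 0.496  -0.2315  0.291 ]]
scene {'sea': array([ 0.432, -0.065, 30.535, 54.251, 61.598])}
side {}
```

```bash
cat >> h.py <<'E'
TH=4.4
_t=np.radians(TH); PX=np.array([np.cos(_t),np.sin(_t),0]); PY=np.array([-np.sin(_t),np.cos(_t),0])
E
python3 - <<'E'
from h import *
np.set_printoptions(precision=4,suppress=True)
g=np.array([.546,.0597,0])
R=down(TH-90)
ctrl.command_gripper(.6)
ctrl.goto(g+[0,0,.16],R)
ctrl.move_l(g+[0,0,.053],vel=.15,contact_N=10)
print(ctrl.current_tool_pos())
ctrl.command_gripper(0.0)
print(ctrl.current_grip_width(),ctrl.current_contact_force(),ctrl.current_t())
p=ctrl.current_tool_pos()
r=ctrl.move_l(p+PY*.2,vel=.08,contact_N=14)
print(r,ctrl.current_tool_pos(),(ctrl.current_tool_pos()-p)@PY,(ctrl.current_tool_pos()-p)@PX,ctrl.current_contact_force(),ctrl.current_t())
snap('scene','s2.png')
E
```

```text
[0.5467 0.0596 0.0539]
0.24235817666308043 [-0.8573  0.1433  4.8972] 8.6333
True [0.5358 0.1962 0.0531] 0.13684990573328856 0.0002357462238703513 [  2.5077 -14.5174   4.5412] 10.2333
```

View pics/s2.png

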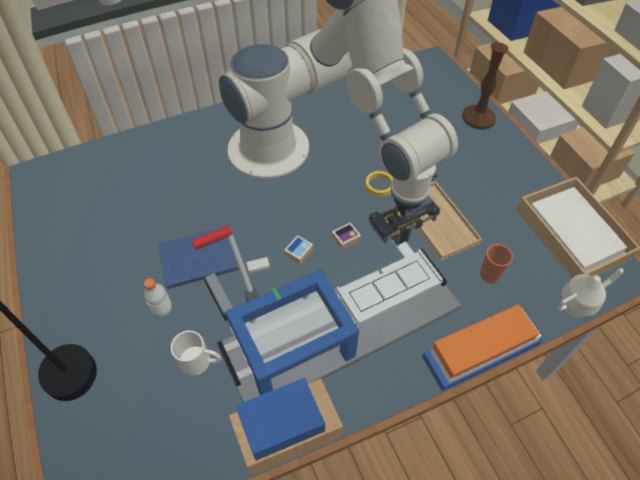

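```bash
cat >> h.py <<'E'
def look(pos=(.40,.06,.36),yaw=90,f=None,roi=(150,120,480,268)):
    ctrl.goto(pos,down(yaw)); T=tpose(); im=ctrl.read_camera('wrist')
    if f: cv2.imwrite('pics/'+f,im)
    return find_blocks(im,T,roi=roi,thr=185),im,T
def pick(b,zs=0.0,hov=.13):
    x,y,a=b[:3]
    R=down(a)
    ctrl.command_gripper(.9)
    ctrl.goto((x,y,zs+hov),R)
    ctrl.move_l((x,y,zs+.005),vel=.2,contact_N=12)
    ctrl.command_gripper(0.0)
    w=ctrl.current_grip_width()
    p=ctrl.current_tool_pos()
    ctrl.move_l(p+[0,0,hov],vel=.25)
    return w,p
def place(x,y,yaw,zs,hov=.12,opening=.8):
    R=down(yaw)
    ctrl.goto((x,y,zs+hov),R)
    ctrl.move_l((x,y,zs+.02),vel=.25)
    c=ctrl.move_l((x,y,zs+.0035),vel=.04,contact_N=5)
    p=ctrl.current_tool_pos()
    ctrl.command_gripper(opening)
    ctrl.move_l(p+[0,0,hov],vel=.25)
    return c,p
E
python3 - <<'E'
from h import *
np.set_printoptions(precision=4,suppress=True)
p=ctrl.current_tool_pos()
ctrl.command_gripper(.6)
ctrl.move_l(p+[0,0,.12],vel=.25)
b,im,T=look(f='w3.png');print(b)
print(pick(b['field']))
print(ctrl.current_t())
print(place(.6491,.1777,TH,.048),ctrl.current_t())
E
```

```text
{'field': (0.4550487060546875, 0.20266848754882813, 27.83867645263672, 54.619728088378906, 62.59846496582031), 'dusk': (0.44185269165039065, 0.07956411743164063, 8.22317886352539, 54.756935119628906, 62.6214599609375), 'sea': (0.43154446411132813, -0.06436782836914062, 31.524246215820312, 54.279518127441406, 62.44483947753906)}
(0.6120893457999009, array([0.4553, 0.2028, 0.0055]))
18.4
(True, array([0.6495, 0.1778, 0.0528])) 21.2833
```

```bash
python3 - <<'E'
from h import *
np.set_printoptions(precision=4,suppress=True)
b,im,T=look(f='w4.png');print(b)
print(pick(b['dusk']))
print(place(.6545,.1056,TH,.048),ctrl.current_t())
b,im,T=look(f='w5.png');print(b)
print(pick(b['sea']))
print(place(.6600,.0338,TH,.048),ctrl.current_t())
p=(.50,.10,.40);ctrl.goto(p,down(-90));T=tpose();np.save('T6.npy',T);snap('wrist','w6.png')
E
```

```text
{'sea': (0.4651456604003906, -0.04170321655273437, 31.456363677978516, 54.31798553466797, 62.49407196044922), 'dusk': (0.4417573547363281, 0.07948544311523438, 7.8628668785095215, 54.73004913330078, 62.46750259399414)}
(0.6091748866620984, array([0.442 , 0.0795, 0.0055]))
(True, array([0.6549, 0.1056, 0.0528])) 29.5333
{'sea': (0.4650609130859375, -0.04179231262207031, 31.44186782836914, 54.30891036987305, 62.535789489746094)}
(0.6140373196115412, array([ 0.4653, -0.0419,  0.0055]))
(True, array([0.6604, 0.0338, 0.0528])) 37.3167
```

View pics/w6.png

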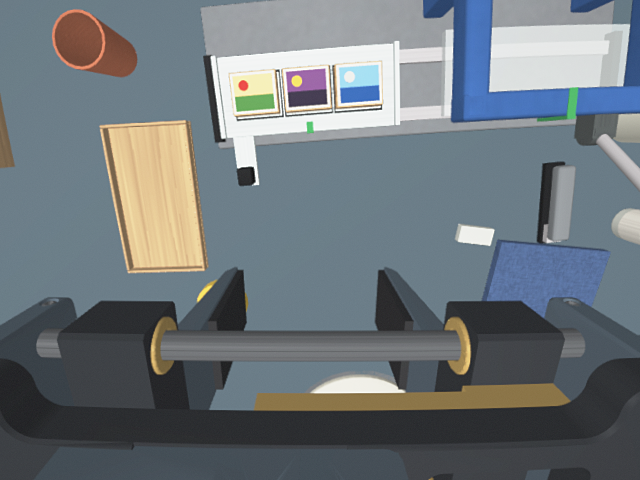

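```bash
cat >> h.py <<'E'
def greens(im,roi):
    hsv=cv2.cvtColor(im,cv2.COLOR_BGR2HSV)
    m=cv2.inRange(hsv,(50,90,80),(80,255,255)); k=np.zeros_like(m);k[roi[1]:roi[3],roi[0]:roi[2]]=255
    m&=k
    return m
E
python3 - <<'E'
from h import *
np.set_printoptions(precision=4,suppress=True)
# look from between, above
ctrl.goto((.50,-.12,.42),down(TH-90));T=tpose();np.save('T7.npy',T);im=snap('wrist','w7.png');print(ctrl.current_t())
m=greens(im,(0,0,640,300))
for c in cv2.findContours(m,0,2)[0]:
    if cv2.contourArea(c)>15: print(cv2.boundingRect(c),cv2.contourArea(c))
E
```

```text
39.9167
(170, 112, 7, 12) 54.5
(373, 92, 18, 32) 249.0
(95, 84, 36, 14) 413.5
```

View pics/w7.png

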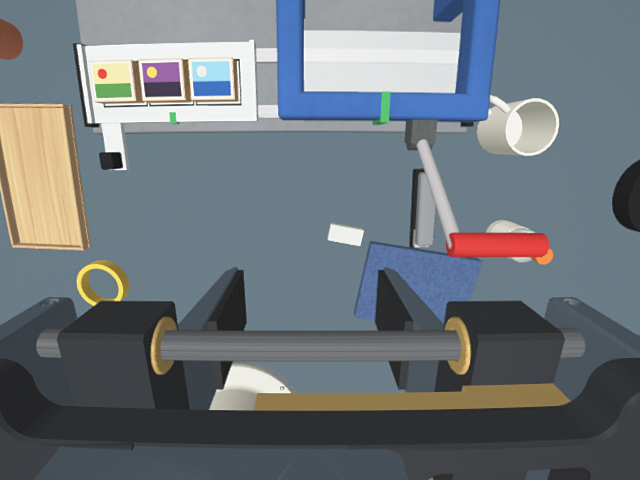

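```bash
python3 - <<'E'
from h import *
np.set_printoptions(precision=4,suppress=True)
im=cv2.imread('pics/w7.png');T=np.load('T7.npy');crop(im,365,85,40,45,12,'w7a.png')
a=onz('wrist',[(386,107),(385,100)],.174,T);b=onz('wrist',[(173,117.5)],.048,T)
print(a,b,(b-a)@PY)
print(onz('wrist',[(281,118),(491,119)],.174,T))
E
```

```text
[[ 0.6297 -0.1973  0.174 ]
 [ 0.6372 -0.1951  0.174 ]] [[0.6054 0.1008 0.048 ]] [0.2991 0.2975]
[[ 0.6079 -0.0761  0.174 ]
 [ 0.6278 -0.3243  0.174 ]]
```

View pics/w7a.png

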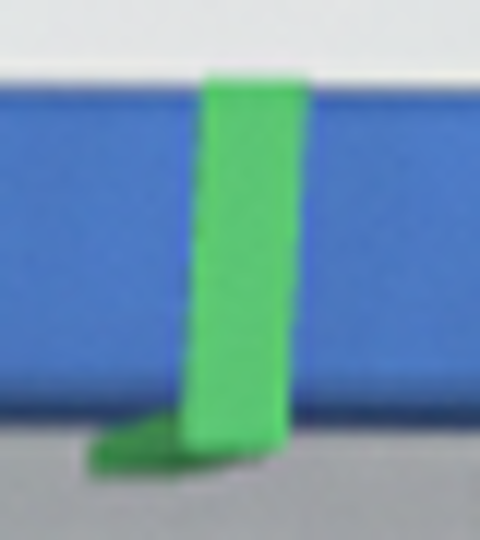

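```bash
python3 - <<'E'
from h import *
np.set_printoptions(precision=4,suppress=True)
R=down(TH-90); g=np.array([.5358,.1962,.053])
ctrl.command_gripper(.6)
ctrl.goto(g+[0,0,.11],R); ctrl.move_l(g,vel=.2,contact_N=10); ctrl.command_gripper(0.0)
p=ctrl.current_tool_pos();print(p,ctrl.current_grip_width())
r=ctrl.move_l(p-PY*.298,vel=.08,contact_N=15)
q=ctrl.current_tool_pos();print(r,q,(q-p)@PY,ctrl.current_contact_force(),ctrl.current_t())
ctrl.command_gripper(.6)
ctrl.move_l(q+[0,0,.12],vel=.25)
ctrl.goto((.52,-.16,.38),down(TH-90));T=tpose();np.save('T8.npy',T);im=snap('wrist','w8.png');print(ctrl.current_t())
for c in cv2.findContours(greens(im,(0,0,640,300)),0,2)[0]:
    if cv2.contourArea(c)>10: print(cv2.boundingRect(c),cv2.contourArea(c))
crop(im,240,40,260,130,3,'w8a.png')
E
```

```text
[0.536  0.1962 0.0533] 0.2391404149488148
False [ 0.5582 -0.1009  0.0533] -0.2978901447587976 [-4.9421  1.2164  6.006 ] 47.0917
49.3167
(343, 102, 16, 34) 288.5
```

View pics/w8.png

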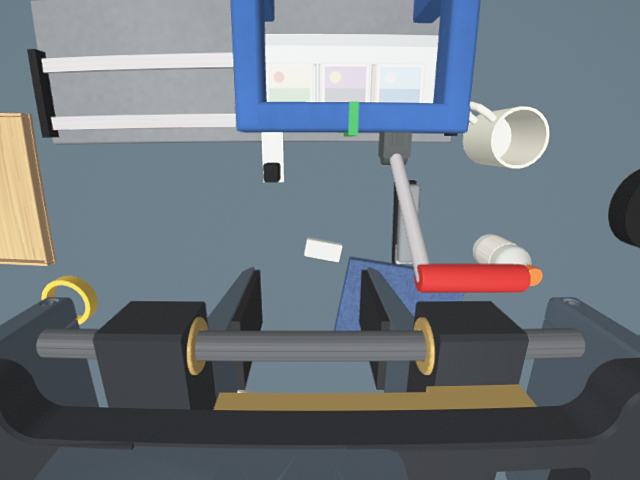

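View pics/w8a.png

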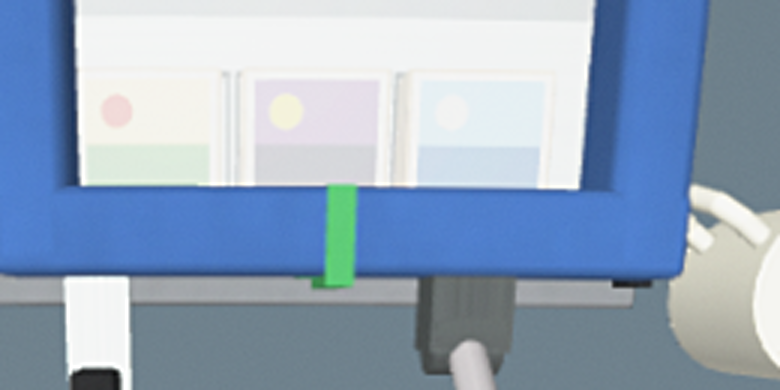

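```bash
python3 - <<'E'
from h import *
np.set_printoptions(precision=4,suppress=True)
a=snap('side','d8.png');crop(a,240,170,90,90,7,'d8a.png')
b=snap('scene','s8.png');crop(b,230,260,140,110,5,'s8a.png')
T=np.load('T8.npy')
A=lambda *p:[(x/3+240-.33,y/3+40-.33) for x,y in p]
a=onz('wrist',A((341,236)),.174,T)[0]; g=onz('wrist',A((95,370)),.075,T)[0];print(a,g,'PY mark-grip',(a-g)@PY, (a-g)@PX)
d=onz('wrist',A((255,80),(380,80),),.076,T);print('dusk pic',d, (d.mean(0)-a)@PY)
# grip to bedmark offset from T2, T7
E
```

```text
[ 0.6299 -0.196   0.174 ] [ 0.5707 -0.1011  0.075 ] PY mark-grip -0.09913038807715581 0.05171752026614534
dusk pic [[ 0.6977 -0.1637  0.076 ]
 [ 0.702  -0.2171  0.076 ]] 0.00022748582495811433
```

View pics/d8a.png

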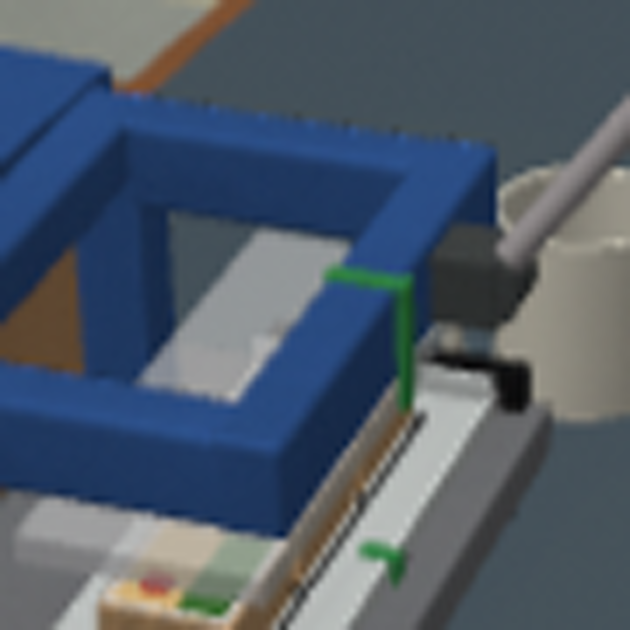

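View pics/s8a.png

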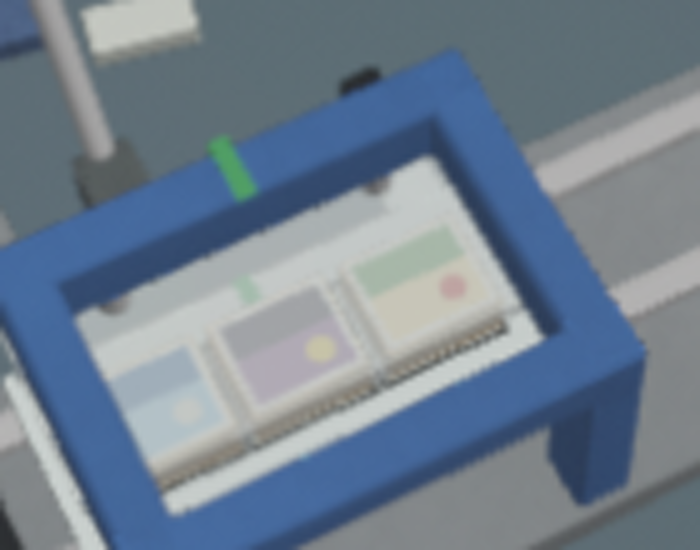

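```bash
python3 - <<'E'
from h import *
np.set_printoptions(precision=4,suppress=True)
S=lambda *p:[(x/5+230-.4,y/5+260-.4) for x,y in p]
D=lambda *p:[(x/7+240-.43,y/7+170-.43) for x,y in p]
b=onz('scene',S((247,291)),.048)[0];a=onz('scene',S((233,168)),.174)[0];print('scene',b,a,(b-a)@PY)
b=onz('side',D((380,552)),.048)[0];a=onz('side',D((370,276)),.174)[0];print('side',b,a,(b-a)@PY)
a2=onz('side',D((407,285)),.174)[0];a3=onz('side',D((404,405)),.132)[0];print(a2,a3,(b-a2)@PY,(b-a3)@PY)
E
```

```text
scene [ 0.6289 -0.1974  0.048 ] [ 0.6301 -0.1965  0.174 ] -0.0007684055385994341
side [ 0.6278 -0.1924  0.048 ] [ 0.6301 -0.1948  0.174 ] 0.0026491275453496403
[ 0.614  -0.1938  0.174 ] [ 0.6078 -0.1751  0.132 ] 0.00036032137574909875 -0.018755717564817545
```

```bash
cat >> h.py <<'E'
from scipy.spatial.transform import Rotation as Ro
PZ=np.array([0,0,1.])
def lev_pose(H0,s,phi,yaw,dy=-.008):
    """H0: handle middle at rest; s lever angle; returns TCP pos, R with grasp point on handle"""
    hinge=H0+PX*.17*np.cos(.95)-PZ*.17*np.sin(.95)
    al=.95-s
    g=hinge-PX*.17*np.cos(al)+PZ*.17*np.sin(al)+PY*dy
    R=Ro.from_rotvec(PY*(-phi)).as_matrix()@down(yaw)
    return g+R[:,1]*.019,R
E
python3 - <<'E'
from h import *
np.set_printoptions(precision=4,suppress=True)
for k in '78':
    im=cv2.imread(f'pics/w{k}.png');T=np.load(f'T{k}.npy')
    m=((im[...,2]>140)&(im[...,1]<90)&(im[...,0]<90)).astype(np.uint8);m[:220]=0;m[300:]=0
    c=max(cv2.findContours(m,0,2)[0],key=cv2.contourArea);r=cv2.minAreaRect(c)
    P=onz('wrist',c.reshape(-1,2),.291,T);print(k,r,onz('wrist',[r[0]],.291,T),P.min(0),P.max(0))
H0=np.array([.505,-.298,.291])
for yaw in (TH,TH+180):
  for phi0 in (-.3,0,):
    for rot in (0,.5,1):
      o=[]
      for s in (0,.3,.6,.9):
        p,R=lev_pose(H0,s,phi0+rot*s,yaw); q=ctrl.ik(p,R); o.append(None if q is None else np.round(q))
      print(yaw,phi0,rot,R[:,1],o[0],o[-1],[x is not None for x in o])
E
```

```text
7 ((497.0, 246.5), (27.0, 102.0), 90.0) [[ 0.5028 -0.2961  0.291 ]] [ 0.4901 -0.3471  0.291 ] [ 0.5193 -0.2461  0.291 ]
8 ((472.0, 278.0), (28.0, 114.0), 90.0) [[ 0.5044 -0.2959  0.291 ]] [ 0.4896 -0.3467  0.291 ] [ 0.519  -0.2476  0.291 ]
4.4 -0.3 0 [-0.2946 -0.0227 -0.9553] [-31.  30.  66. -10.  97. -36.] [-35.  33.  84. -11.  77. -36.] [True, True, True, True]
4.4 -0.3 0.5 [ 0.149   0.0115 -0.9888] [-31.  30.  66. -10.  97. -36.] [-46.  24. 100.   9.  51. -56.] [True, True, True, True]
4.4 -0.3 1 [ 0.563   0.0433 -0.8253] [-31.  30.  66. -10.  97. -36.] [ -61.   24.  115.   54.   39. -108.] [True, True, True, True]
4.4 0 0 [ 0.  0. -1.] [-37.  23.  77.  -0.  80. -41.] [-42.  26.  95.  -0.  59. -46.] [True, True, True, True]
4.4 0 0.5 [ 0.4337  0.0334 -0.9004] [-37.  23.  77.  -0.  80. -41.] [-56.  22. 110.  36.  40. -87.] [True, True, True, True]
4.4 0 1 [ 0.781   0.0601 -0.6216] [-37.  23.  77.  -0.  80. -41.] [ -71.   31.  123.   83.   50. -147.] [True, True, True, True]
184.4 -0.3 0 [-0.2946 -0.0227 -0.9553] [-31.  30.  66. -10.  97. 144.] [-35.  33.  84. -11.  77. 144.] [True, True, True, True]
184.4 -0.3 0.5 [ 0.149   0.0115 -0.9888] [-31.  30.  66. -10.  97. 144.] [-46.  24. 100.   9.  51. 124.] [True, True, True, True]
184.4 -0.3 1 [ 0.563   0.0433 -0.8253] [-31.  30.  66. -10.  97. 144.] [-61.  24. 115.  54.  39.  72.] [True, True, True, True]
184.4 0 0 [ 0.  0. -1.] [-37.  23.  77.  -0.  80. 139.] [-42.  26.  95.  -0.  59. 134.] [True, True, True, True]
184.4 0 0.5 [ 0.4337  0.0334 -0.9004] [-37.  23.  77.  -0.  80. 139.] [-56.  22. 110.  36.  40.  93.] [True, True, True, True]
184.4 0 1 [ 0.781   0.0601 -0.6216] [-37.  23.  77.  -0.  80. 139.] [-71.  31. 123.  83.  50.  33.] [True, True, True, True]
```

```bash
python3 - <<'E'
from h import *
np.set_printoptions(precision=4,suppress=True)
H0=np.array([.5035,-.296,.291])
L=lambda s:lev_pose(H0,s,-.3+s,TH)
p,R=L(0)
ctrl.command_gripper(.6)
ctrl.goto(p-R[:,1]*.09,R)
print('hit',ctrl.move_l(p,vel=.15,contact_N=8))
ctrl.command_gripper(0.0)
print('w',ctrl.current_grip_width()*91,ctrl.current_contact_force(),ctrl.current_t())
for s in np.arange(.1,.81,.1):
    p,R=L(s); ctrl.move_l(p,vel=.05,ori=R)
print(ctrl.current_contact_force(),ctrl.current_grip_width()*91)
for s in (.85,.9):
    p,R=L(s); print(ctrl.move_l(p,vel=.03,ori=R,contact_N=15),ctrl.current_contact_force(),ctrl.current_tool_pos()-p)
np.save('lev.npy',s)
snap('scene','s9.png');snap('side','d9.png');print(ctrl.current_t())
E
```

```text
hit False
w 23.593213289139868 [ 6.7894 -0.6832 -7.7364] 52.55
[26.3596  9.2621  2.7892] 23.002104133493763
False [25.3494  8.1834  4.2661] [0.0019 0.0001 0.0012]
False [24.2729  6.8119  5.2393] [0.0019 0.0002 0.0012]
57.2167
```

View pics/d9.png

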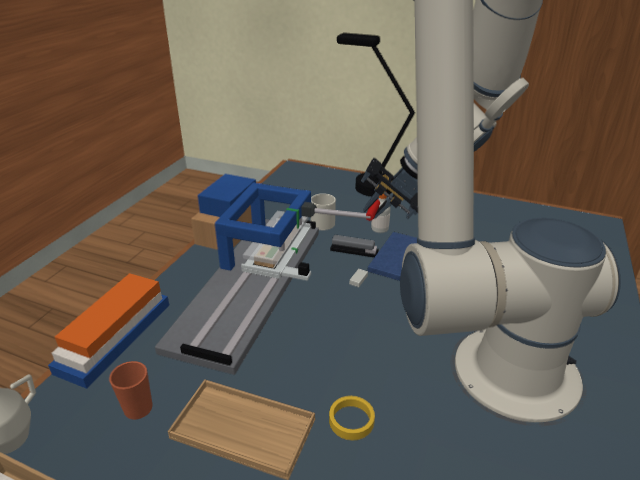

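```bash
python3 - <<'E'
from h import *
np.set_printoptions(precision=4,suppress=True)
p=ctrl.current_tool_pos();h=p-ctrl.current_eef_rot()[:,1]*.019;print('grasp z',h,ctrl.current_contact_force())
p=p+PX*.003; ctrl.move_l(p,vel=.02); print(ctrl.current_contact_force())
for i in range(5):
    p=p-PZ*.002; ctrl.move_l(p,vel=.02); f=ctrl.current_contact_force();print(i,f,ctrl.current_tool_pos()-p)
    if f[2]>24: break
ctrl.sleep(.6)
b=snap('scene','s10.png');crop(b,170,200,200,150,4,'s10a.png');T=tpose();snap('wrist','w10.png');a=snap('side','d10.png');crop(a,220,170,200,130,4,'d10a.png');print(ctrl.current_t(),ctrl.current_contact_force())
E
```

```text
grasp z [ 0.4352 -0.3093  0.1625] [22.5258  7.513   4.8491]
[-42.1428  -5.9288   9.8724]
0 [-44.5156  -3.1136  18.4366] [-0.0022 -0.0003 -0.0005]
1 [-37.1813  -1.2551  23.3544] [-0.0015 -0.0004  0.0001]
2 [-31.8872   0.1464  30.1866] [-0.0009 -0.0005  0.0007]
59.1167 [-32.9153  -0.6072  29.2294]
```

View pics/s10a.png

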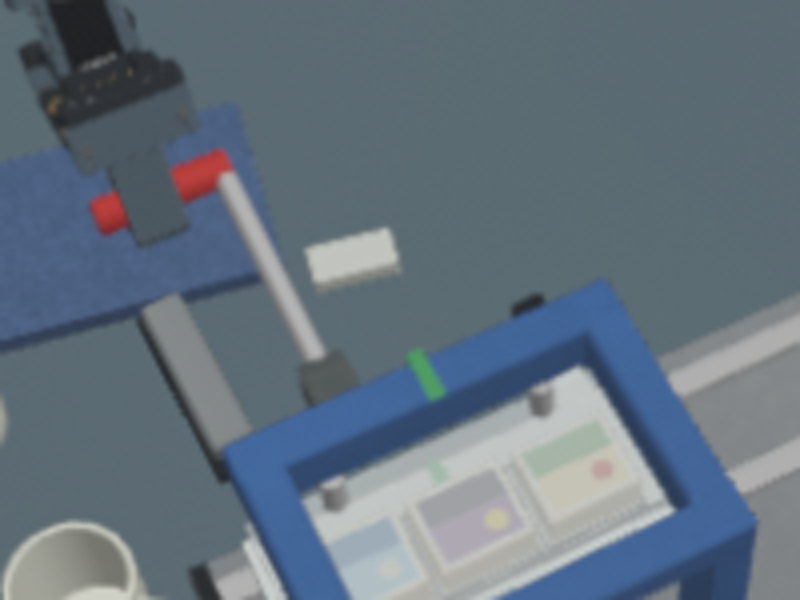

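View pics/d10a.png

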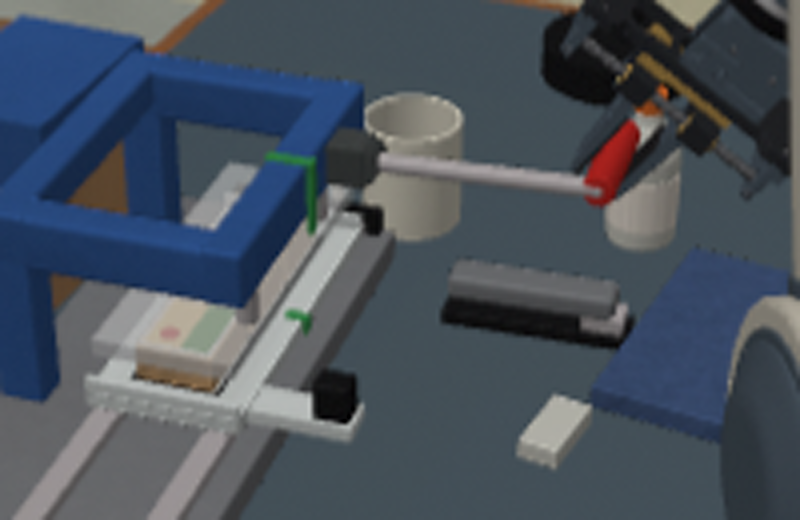

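```bash
python3 - <<'E'
from h import *
np.set_printoptions(precision=4,suppress=True)
p=ctrl.current_tool_pos(); ctrl.move_l(p-PX*.001-PZ*.0005,vel=.02); print(ctrl.current_contact_force())
ctrl.sleep(1.3); print(ctrl.current_contact_force(),ctrl.current_t())
H0=np.array([.5045,-.296,.291])
L=lambda s:lev_pose(H0,s,-.3+s,TH)
for s in np.arange(.85,-.001,-.05):
    p,R=L(s); ctrl.move_l(p,vel=.03,ori=R)
    if abs(s*10%2)<.01 or s<.1: print(round(s,2),ctrl.current_contact_force())
f=ctrl.current_contact_force();print(f,ctrl.current_t(),ctrl.current_grip_width()*91)
snap('side','d11.png')
E
```

```text
[ 0.0492  6.1803 16.7848]
[-0.4983  5.934  16.1161] 60.6667
0.1 [ 19.0946  -3.426  -20.2395]
0.05 [ 17.4201  -3.9556 -20.0727]
-0.0 [  5.2121  -7.3392 -29.3922]
[  5.2121  -7.3392 -29.3922] 68.3167 23.061313220475604
```

View pics/d11.png

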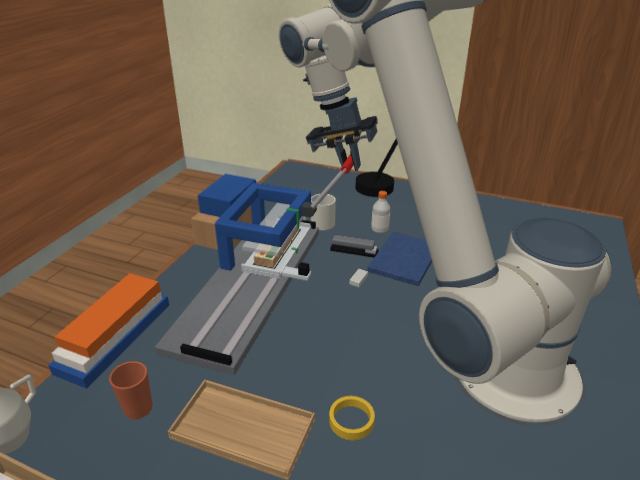

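```bash
python3 - <<'E'
from h import *
np.set_printoptions(precision=4,suppress=True)
p=ctrl.current_tool_pos();R=ctrl.current_eef_rot();ctrl.move_l(p-PZ*.001,vel=.02);print(ctrl.current_contact_force())
ctrl.command_gripper(.6); ctrl.move_l(ctrl.current_tool_pos()-R[:,1]*.1,vel=.2)
R=down(TH-90); g=np.array([.5582,-.1009,.0533])
ctrl.goto(g+[-.02,.06,.22],R)
ctrl.goto(g+[0,0,.12],R)
snap('scene','s12.png')
ctrl.move_l(g,vel=.2,contact_N=10); ctrl.command_gripper(0.0)
p=ctrl.current_tool_pos();print(p,ctrl.current_grip_width())
r=ctrl.move_l(p+PY*.285,vel=.09,contact_N=14); print(r)
if not r: r=ctrl.move_l(p+PY*.305,vel=.03,contact_N=12)
q=ctrl.current_tool_pos();print(r,q,(q-p)@PY,ctrl.current_contact_force(),ctrl.current_t())
ctrl.command_gripper(.6)
ctrl.move_l(q+[0,0,.12],vel=.25)
ctrl.goto((.50,.12,.40),down(-90));T=tpose();np.save('T13.npy',T);im=snap('wrist','w13.png')
print(find_blocks(im,T,z=.076,roi=(200,40,420,130),thr=185),ctrl.current_t())
E
```

```text
[-5.408  -1.9914  2.4286]
[ 0.5584 -0.101   0.0536] 0.23972803425987618
False
True [0.536  0.1962 0.0535] 0.29800022170133955 [ 0.3099 -6.7027  6.6665] 77.5083
{'dusk': (0.6522074584960937, 0.10171318054199219, 4.106766700744629, 107.36193084716797, 259.35662841796875)} 79.8167
```

View pics/w13.png

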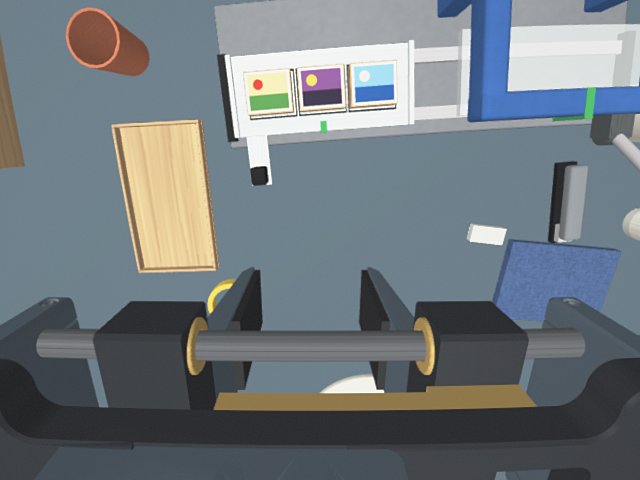

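View pics/s12.png

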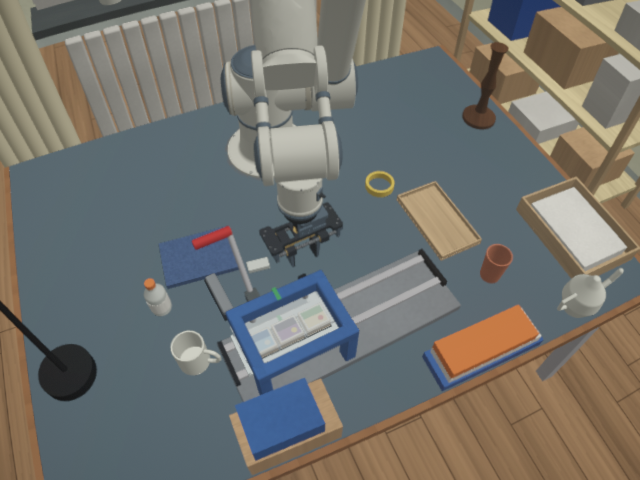

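```bash
python3 - <<'E'
from h import *
np.set_printoptions(precision=4,suppress=True)
T=np.load('T13.npy')
print('cup',onz('wrist',[(94,38)],.1,T))
print('tray',onz('wrist',[(113,123),(201,121),(217,271),(138,271)],.022,T), onz('wrist',[(113,123),(201,121),(217,271),(138,271)],.022,T).mean(0))
ctrl.command_gripper(.8)
tc=np.array([.4912,.3543]);a=np.radians(1.4);tx=np.array([np.cos(a),np.sin(a)])
s=tc-.072*tx
print(pick((.6495,.1778,TH),.048));print(place(s[0],s[1],91.4,.005,opening=.75),ctrl.current_t())
snap('scene','s14.png');snap('side','d14.png')
E
```

```text
cup [[0.7142 0.3959 0.1   ]]
tray [[0.6145 0.4294 0.022 ]
 [0.6152 0.2894 0.022 ]
 [0.3671 0.2836 0.022 ]
 [0.3667 0.4246 0.022 ]] [0.4909 0.3567 0.022 ]
(0.6141676445572336, array([0.6498, 0.1778, 0.0536]))
(True, array([0.4196, 0.3528, 0.01  ])) 87.2417
```

View pics/d14.png

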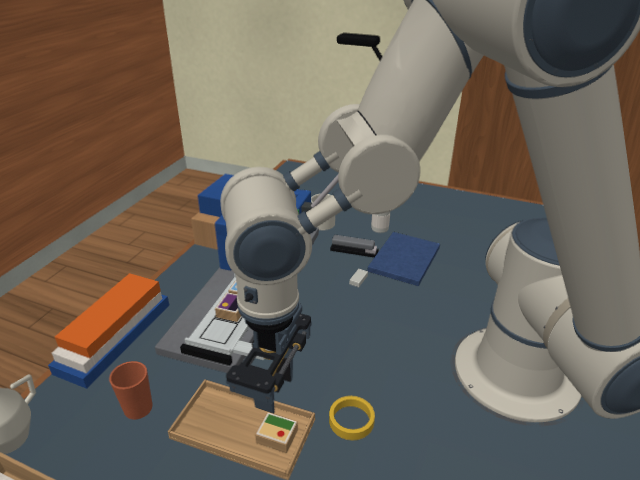

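```bash
python3 - <<'E'
from h import *
np.set_printoptions(precision=4,suppress=True)
tc=np.array([.4912,.3555]);a=np.radians(1.4);tx=np.array([np.cos(a),np.sin(a)])
for src,k in (((.6549,.1056,TH),0),((.6604,.0338,TH),1)):
    s=tc+.072*k*tx
    print(pick(src,.048));print(place(s[0],s[1],91.4,.005,opening=.75),ctrl.current_t())
ctrl.goto((.44,.30,.42),down(-90));T=tpose();np.save('T15.npy',T);im=snap('wrist','w15.png')
print(find_blocks(im,T,z=.033,roi=(100,60,540,268),thr=185))
ctrl.goto((.35,-.1,.45),down(0))
snap('scene','s15.png');snap('side','d15.png');print(ctrl.current_t(),ctrl.current_contact_force())
E
```

```text
(0.6143833387134924, array([0.6552, 0.1056, 0.0536]))
(True, array([0.4916, 0.3557, 0.01  ])) 94.2083
(0.6064943313829304, array([0.6607, 0.0337, 0.0536]))
(True, array([0.5636, 0.3574, 0.01  ])) 101.275
{'field': (0.5844141845703125, 0.09845850372314453, 1.20086669921875, 125.08617401123047, 262.58245849609375), 'dusk': (0.49195648193359376, 0.3558540954589844, -88.35888695716858, 52.654083251953125, 60.43937301635742), 'sea': (0.5632114868164062, 0.35764862060546876, -88.5308096408844, 52.45255661010742, 60.46268844604492)}
106.4417 [-0.1166  0.2053 -0.5226]
```

View pics/w15.png

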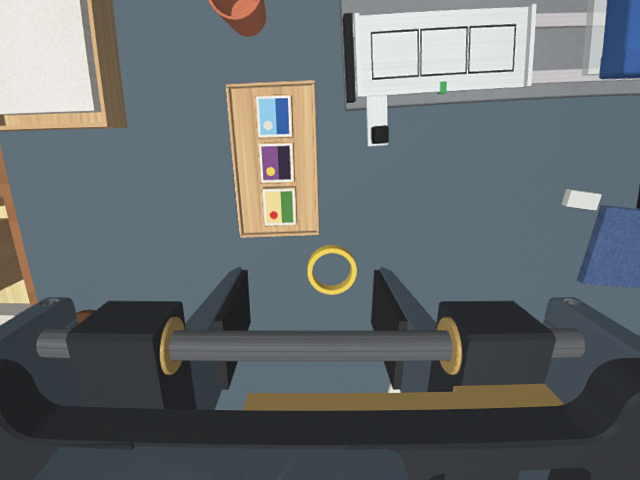

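View pics/s15.png

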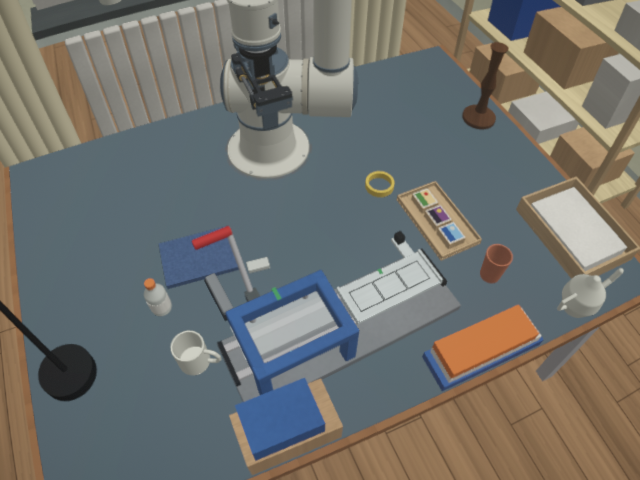

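View pics/d15.png

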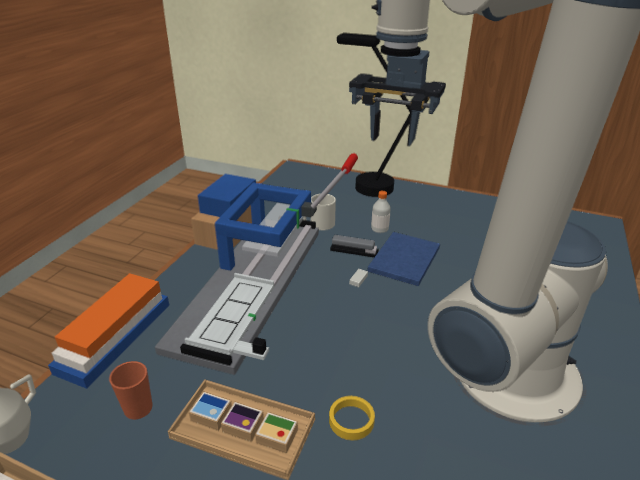

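The wrist view shows the three blocks flat and picture up in the tray at (275,117), (276,163) and (280,207). The bed is against its end stop at (350,55), the lever is up and the other things look undisturbed.

```bash
python3 - <<'E'
from bench import ctrl
ctrl.sleep(.3);print(ctrl.sign_off(),ctrl.current_t())
E
```

```text
the job is handed in; nothing more can be done
the job is handed in; nothing more can be done
```

The job is done and handed in, at about 107 s of the 210 s allowed. I drew the bed out and laid sea, dusk and field on it, then slid it in to the green mark. I pulled the lever to its stop, held it for over a second and eased it back over about 7 s. Then I drew the bed to its end stop and laid all three blocks in the tray. Sea was knocked about 4 cm aside during the run, and a fresh look before each pick caught it.

**Last checks:**
- **Blocks:** the final pictures show all three flat and picture up in the tray.
- **Bed and lever:** the bed is at its end stop and the lever is up.
- **Other things:** they look where they were, judged by eye from the pictures.
- **Robot:** it is clear of everything, with about 0 N on the tool.

**What disagreed or failed:**
- **Mark alignment:** the scene camera put the bed mark 0.8 mm off. The side camera gave 0.4 to 2.6 mm depending on the point used. One side reading gave 19 mm, which I put down to a misjudged height and ignored.
- **Sideways force on the lever:** it briefly reached about 45 N at the fingers near the bottom of the pull, from a path a few millimetres off. I relieved it before the hold.
- **Block detector:** in the last picture it measured dusk and sea in the tray but did not measure field. I checked field by eye.

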